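# Set the bag sealer's timer by clicks and run a test stroke

### The job

The bag sealer's timer dial has been left at some setting: turn it gently anticlockwise (seen from above) back against its end stop without forcing the stop, then count exactly three clicks clockwise and let go of it, resting in that third notch. Then press the sealing arm fully down by its handle, hold it there for about a second and let it spring back up; leave everything else where it is.

Things in the scene. Friction and masses are not known exactly. Their poses are not given: they have to be found in the camera images.
- sealer: white bag sealer fixed to the table (sizes here and below in mm); origin on the table top; own x away from the robot at yaw 0, y left, z up. Jaw base 70 x 320 x 60 high centred at x 50, y -10; control deck 100 x 140 x 60 high centred at x -35, y 50. The dial's upright axis is at x -35, y 50. The sealing arm above the jaw base is hinged at x 50, y 140, z 78.
- dial: timer dial on the deck, turning about its upright axis; origin on the axis 63 above the table: a disc of diameter 52, its top 71 above the table, carrying a black bar grip 50 long (own x), 14 thick (own y), its top 106 above the table. Grasp the bar across its thickness from above, e.g. 94 above the table; nothing else stands above the 60 high deck within 70 of the axis. Turns less than half a turn.
- dial_mark (a point): outer end of the short white line on top of the dial's bar, 22 from the axis towards the dial's own -x. No scale belongs to it. From the anticlockwise stop every bump passed is one click, followed by a notch where the dial rests by itself. Bumps are unevenly spaced, 0.3 to 0.6 rad apart, the first within 0.3 rad of the stop, so only feel tells them.
- timer_core: plain round metal plate of diameter 62 under the dial and the hidden switch that makes the stop and clicks; origin on the dial's axis 60 above the table. It sits in the deck at a different angle each time, unseen. Feel: a bump's torque rises to 0.25 to 0.45 N m, is zero at the crest, then the dial pulls ahead into the notch. At the springy stop torque climbs steadily (1 N m per 0.1 rad): 1 N m is harmless, over 1.8 forces it.
- press_arm (a joint): angle (rad) of the sealing arm: 0 sprung up at rest, 0.2 fully down on its jaw. Takes 4 to 10 N at the handle, growing on the way down; it springs back when let go.
- press_pad (a point): point on the top of the sealing arm's handle, a black round bar of diameter 26 and length 80 that continues the grey metal arm at its free end; about 145 above the table at rest. The point is 270 from the hinge and drops about 54 as the arm goes fully down. Press here from above with shut fingers, following it straight down.
- small_carton: small shut cardboard carton, 55 x 75 x 32, lying in front of the sealer's base; origin at the centre of its underside; leave it alone
- tape_roll: bare roll of parcel tape standing as a ring on its flat side, outer diameter 92, height 48, beside the sealer; origin at the centre of its underside; leave it alone
- stapler: desk stapler, 34 wide, 130 long (own y), about 55 high, behind the sealer; origin at the centre of its underside; leave it alone
- mug: white mug, diameter 82, height 95; origin at the centre of its underside; leave it alone
- scanner: hand-held barcode scanner lying flat, 160 long (own x), 75 wide, 38 high; origin under its middle; leave it alone
- label_roll: roll of white labels on its flat side, diameter 100, height 60; origin at the centre of its underside; leave it alone

How it is judged:
By the outcome, as a careful person would: the job done as asked, in the order asked, and still so for the second after the job is handed in, with the robot touching nothing.
It also fails if it takes over 70 s, if anything falls off the work surface, if the arm or the gripper's body presses on something with over 40 N, if the wrist force passes 120 N, or if a joint passes its speed limit or range.

### The arm

A 6-joint arm with a two-finger parallel gripper is mounted at the origin on the work surface. World frame = base frame: x ahead of the robot, y to its left, z up, the work surface at z = 0. Lengths are in m, angles in degrees, forces in N, time in s.
With the tool pointing down it reaches from about 0.3 to 0.75 m from the base axis. Payload 8.5 kg.
Tool frame: the origin (TCP) lies on the centre line of the jaws, within the pads' length; the fingertips stand 11 mm ahead of it and the grasp point (between the pads) lies 8 mm behind it; x points along the fingers, y is the direction in which the jaws open and shut, and the axes are right-handed (so a half turn about x gives the same grasp; the last joint's range is limited). The gripper opens to 85 mm and grips with 20 to 120 N. Pads are 22 mm wide; open, the fingers measure 114 mm over their backs; the gripper's body (76 mm by 85 mm) begins 54 mm behind the grasp point. The pads swing forward as they close: fully open they stand 13 mm farther back than shut.
Start: joints at [-78.512, 21.807, 74.336, -0, 83.858, -12.336], TCP at [0.222, -0.503, 0.242] pointing down, gripper open.
Joint ranges: [-178.18, 178.18], [-50.72, 133.34], [12.68, 142.11], [-81.47, 261.47], [9.98, 163.14], [-165.26, 165.26]. Speed limits (degrees/s): [136.94, 136.94, 180, 180, 180, 180].

### API

Orientations are given as a 3x3 rotation matrix whose columns are the frame's x, y, z axes.
In Python, from rig import env gives the robot as it stands.
- The arm moves only by the tool carry_out, never from a script. Its argument "motion" is a list that holds one entry, the list of rows, each a list of 7 numbers: the shift along the tool's x, y, z in cm, then the turn, a rotation vector about the tool's x, y, z in rad, then the finger opening in cm, from 0 to 8.54. A call has 1 to 5 rows; each row is the pose to reach, as a shift and turn from the pose commanded when the call began, along the tool's axes at that moment; what a row does not reach only later rows make up. A row lasts 1/12 s, in which the tool goes at most 41.7 mm and 7.16 degrees, less where a joint would pass 70% of its speed; a pose out of reach is approached as far as the arm can. A call with a gripper value outside its range is refused whole. The fingers move at their own pace and stop on an object; "grip_force" is the grip in N (left out, the last holds). Time passes only in rows, so rows that repeat a pose let the fingers close. It gives the time, the measured TCP pose, the force and the opening at its end, in the units of the state.
- env.observe(): the state, without advancing time (a new reading comes with each control period).
- env.get_image(name): name is "scene" or "top" or "wrist"; returns a dict with "image" (480x640x3 uint8, red, green, blue), "fov_y" (degrees; the focal length in pixels is half the picture's height over the tangent of half this angle, whatever the lens; pixels are square), "cx", "cy" (the principal point, pixels), "R" (3x3) and "t" (3): a world point X has camera coordinates R X + t. Camera axes: x right, y down, z forward; pixel columns grow to the right and rows downward; lengths in m; the calibration is good to about 2 mm. A picture is of the moment at which its call begins. There is no depth.
- env.close_job(): hands the job in, once; it reports no verdict.
The state is a dict: "time_s": time; "q": joint angles; "qvel": joint speeds; "joint_efforts": joint torques, N m; "position": TCP position; "tool_rot": TCP orientation; "ft_force": force on the tool from outside, world axes, zero at the start; "wrist_torque": the same for the moment, N m; "grip_width": finger opening in m.
Only numpy, scipy, OpenCV 4.12 (cv2) and the standard library are available. Lean on these libraries where they do the work, as an engineer would, in place of code of your own. Each camera call takes 0.05 s, during which the arm holds its last target. There are 200 camera calls.

## Working session

There is one attempt and no reset: what is moved stays moved. The work goes in short steps, Python scripts to look and compute and a tool call to move; the robot and the scene stay as the last step left them, time stands still between calls to the robot, and variables do not carry over. Pictures are saved under pics/ and viewed, on a budget of 10 in all, crops included, one or two more only if the job needs it, and the job is handed in when it is done.

Besides the shell and the picture viewer there is one more tool, called after ">>>" as name(argument=value, ...), one argument or row to a line, values as JSON. carry_out: Moves the arm, as the interface text tells. Its arguments: {"type":"object","properties":{"motion":{"type":"array","items":{"type":"array","items":{"type":"array","items":{"type":"number"}}}},"grip_force":{"type":"number"}},"required":["motion"]}

```bash
mkdir -p pics; python3 - <<'E'
from rig import env
import cv2,json
import numpy as np
for n in ["scene","top"]:
    d=env.get_image(n); cv2.imwrite(f"pics/{n}0.png",d["image"][:,:,::-1])
    print(n,d["fov_y"],d["cx"],d["cy"],np.round(d["R"],4).tolist(),np.round(d["t"],4).tolist(),[k for k in d])
s=env.observe();print(s)
E
```

```text
scene 49.67934998645131 317.70930242605465 241.98295475501396 [[0.8551, 0.5183, 0.0086], [0.3739, -0.6053, -0.7027], [-0.359, 0.6041, -0.7114]] [-0.4574, -0.1255, 1.4641] ['image', 'fov_y', 'cx', 'cy', 'R', 't']
top 57.98833401026609 311.9148783408918 236.10726061347117 [[-0.0243, -0.9997, 0.0042], [-0.9932, 0.0236, -0.1137], [0.1136, -0.0069, -0.9935]] [0.0272, 0.5463, 1.2746] ['image', 'fov_y', 'cx', 'cy', 'R', 't']
{'time_s': 0.1, 'q': array([-7.85120063e+01,  2.18376748e+01,  7.43784853e+01, -9.03988642e-04,
        8.38589692e+01, -1.23364055e+01]), 'qvel': array([-0.0798375 , -0.07569617, -0.08173866,  0.02896923, -0.0531957 ,
        0.05974723]), 'joint_efforts': array([ 4.00626988e-03, -4.49220550e+01, -2.31654757e+01, -1.82056901e-04,
        3.65336469e-03, -1.31025729e-05]), 'position': array([ 0.22210273, -0.50289109,  0.24177974]), 'tool_rot': array([[-2.76525304e-04,  4.03936267e-01, -9.14787088e-01],
       [ 1.28185965e-03, -9.14786228e-01, -4.03936275e-01],
       [-9.99999140e-01, -1.28432726e-03, -2.64828061e-04]]), 'ft_force': array([-0.30103627, -0.41949679, -0.16049221]), 'wrist_torque': array([ 0.01999809, -0.01280881, -0.00938124]), 'grip_width': 0.08543342731440298}
```

View pics/top0.png

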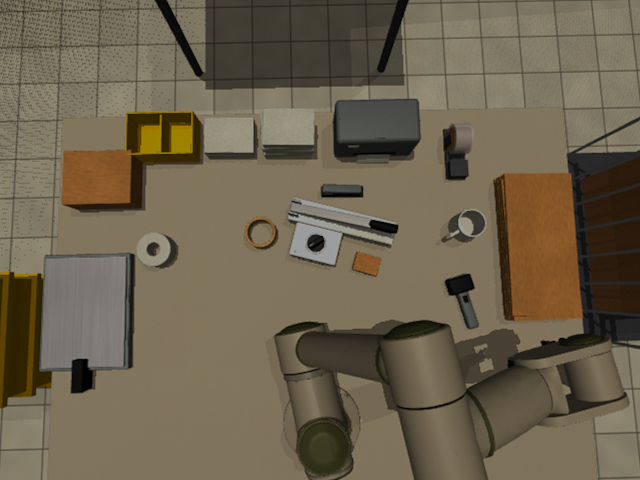

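View pics/scene0.png

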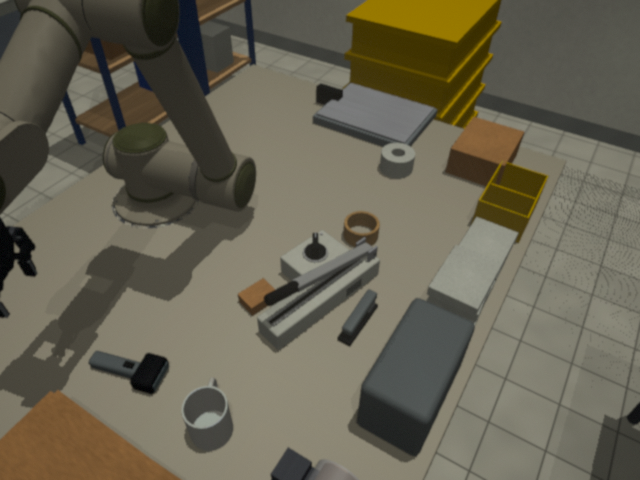

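The top view shows the dial near (316,242), the arm running from (290,205) to (398,228) with its black handle at the right end, and the carton at (367,264). The scene view shows the same layout, with the dial at (315,248) and the handle at (282,292). I'll enlarge both next.

```bash
python3 - <<'E'
import cv2,numpy as np
a=cv2.imread("pics/top0.png")[190:275,282:402]; b=cv2.imread("pics/scene0.png")[225:345,235:385]
a=cv2.resize(a,None,fx=6,fy=6,interpolation=cv2.INTER_CUBIC)
cv2.imwrite("pics/topc.png",a)
cv2.imwrite("pics/scenec.png",cv2.resize(b,None,fx=5,fy=5,interpolation=cv2.INTER_CUBIC))
E
```

```text
(no output)
```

View pics/topc.png

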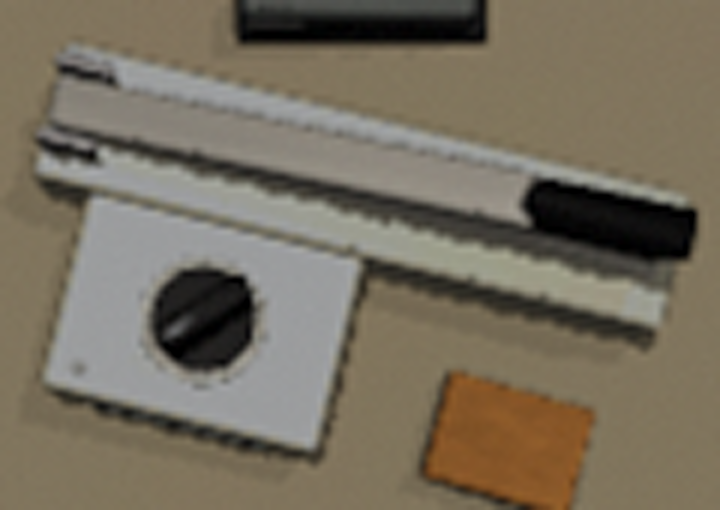

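View pics/scenec.png

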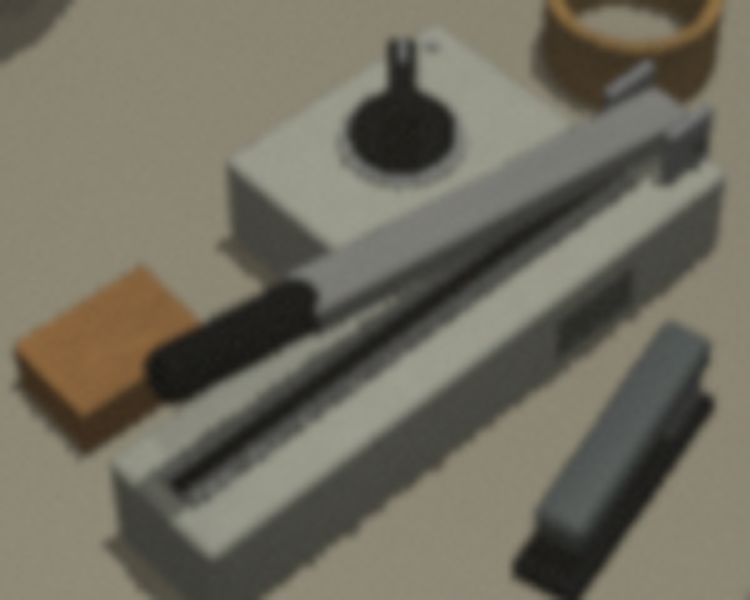

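Top crop: deck corners are (92,196), (45,382), (318,448) and (362,262). The disc centre is (203,319), the white mark lies lower left of it near (168,340), and the handle runs from (530,205) to (693,232). Scene crop: deck corners are (230,163), (437,28) and (570,112), and the mark is near (403,42). I'll fit the pose from these.

```bash
cat > h.py <<'E'
import numpy as np
from scipy.optimize import least_squares
from rig import env
def cam(n):
    d=env.get_image(n); f=240/np.tan(np.radians(d["fov_y"]/2)); return d,f
def proj(c,X):
    d,f=c; p=np.asarray(X)@np.array(d["R"]).T+d["t"]; return p[:,:2]/p[:,2:]*f+[d["cx"],d["cy"]]
E
python3 - <<'E'
from h import *
T,S=cam("top"),cam("scene")
ft=lambda a:(np.array(a)+.5)/6-.5+[282,190]
fs=lambda a:(np.array(a)+.5)/5-.5+[235,225]
tl=np.array([(15,120,60),(-85,120,60),(-85,-20,60),(15,-20,60),(85,150,60),(15,150,60),(15,-170,60),(85,-170,60),(-35,50,71)])/1e3
tp=ft([(92,196),(45,382),(318,448),(362,262),(70,45),(38,175),(655,325),(695,197),(203,319)])
sl=np.array([(-85,-20,60),(-85,120,60),(15,120,60),(15,-170,60),(85,-170,60),(85,150,60),(-35,50,71)])/1e3
sp=fs([(230,163),(437,28),(570,112),(113,460),(212,556),(722,175),(402,130)])
def W(p,l):
    c,s=np.cos(p[2]),np.sin(p[2]); l=np.asarray(l)
    return np.c_[p[0]+c*l[:,0]-s*l[:,1],p[1]+s*l[:,0]+c*l[:,1],l[:,2]]
r=lambda p:np.r_[(proj(T,W(p,tl))-tp).ravel(),(proj(S,W(p,sl))-sp).ravel()]
o=least_squares(r,[.45,-.05,-.2],loss="soft_l1"); p=o.x
print("pose",p,np.round(r(p).reshape(-1,2),1).tolist())
np.save("pose.npy",p)
th=.2
pts=W(p,[[-.035,.05,.094],[.05,.140,.078],[.05,-.13,.145],[.05,-.1345,.132]])
print("dial,hinge,pad",pts.round(4).tolist())
# handle ends check in views
# bar yaw: predict mark in both views, fit
d=pts[0]
def m(a): return [[d[0]-.022*np.cos(a),d[1]-.022*np.sin(a),.106]]
mt,ms=ft([(170,338)]),fs([(403,45)])
o2=least_squares(lambda a:np.r_[(proj(T,m(a[0]))-mt).ravel(),(proj(S,m(a[0]))-ms).ravel()],[-.7])
print("dial yaw",o2.x,o2.fun)
# pad projections into crops
print("pad crops",(proj(T,pts[2:3])-[282,190])*6,(proj(S,pts[2:3])-[235,225])*5)
for dy in(-.08,-.095,-.17,-.175):
  q=W(p,[[.05,dy,.14]]); print(dy,(proj(T,q)-[282,190])*6,(proj(S,q)-[235,225])*5)
s=env.observe();print(s["position"],s["q"],s["tool_rot"].round(3).tolist())
E
```

```text
pose [ 0.54388523 -0.05357424 -0.26456521] [[-0.3, -1.3], [-0.7, 0.4], [0.2, 0.8], [0.8, -1.1], [-0.7, -1.1], [-1.1, -0.2], [1.5, 0.5], [-0.0, -1.1], [0.3, -0.2], [-2.1, -1.0], [-0.8, -2.0], [1.5, 2.3], [-1.7, -0.1], [-0.1, 0.8], [1.2, -1.0], [-0.4, -1.1]]
dial,hinge,pad [[0.5232, 0.0038, 0.094], [0.6288, 0.0685, 0.078], [0.5582, -0.1921, 0.145], [0.557, -0.1965, 0.132]]
dial yaw [-1.02116605] [-0.58490642 -0.43169224 -0.55942743 -1.13654953]
pad crops [[628.12995409 213.41940784]] [[218.87841984 327.05482855]]
-0.08 [[520.76623875 189.34964769]] [[311.34436095 270.43367244]]
-0.095 [[552.38348963 197.01319927]] [[284.21412518 289.4696672 ]]
-0.17 [[710.74288359 235.39716212]] [[142.75535222 388.72455335]]
-0.175 [[721.31639209 237.96002339]] [[132.96502383 395.59396066]]
[ 0.22212071 -0.50297463  0.24196548] [-7.85121745e+01  2.18272169e+01  7.43635890e+01 -3.05477474e-04
  8.38578200e+01 -1.23356714e+01] [[-0.0, 0.404, -0.915], [0.001, -0.915, -0.404], [-1.0, -0.001, -0.0]]
```

>>> carry_out(
  motion=[
    [[0,-2.28,-3.2,-0.118,0,0,8.5],[0,-4.56,-6.4,-0.236,0,0,8.5],[0,-6.84,-9.6,-0.354,0,0,8.5],[0,-9.12,-12.8,-0.472,0,0,8.5],[0,-11.4,-16.0,-0.59,0,0,8.5]],
  ],
)

```text
time_s: 0.62
position: [0.323, -0.3325, 0.2422]
tool_rot: [[0.0, 0.847, -0.531], [0.0, -0.531, -0.847], [-1.0, -0.0, -0.0]]
ft_force: [0.8, 0.1, 0.2]
grip_width: 0.0851
```

```bash
cat >> h.py <<'E'
from scipy.spatial.transform import Rotation as Ro
def to(x,y,z,yang):
    s=env.observe(); R=s["tool_rot"]; 
    Y=np.array([np.cos(yang),np.sin(yang),0]);X=np.array([0,0,-1.]);D=np.c_[X,Y,np.cross(X,Y)]
    sh=R.T@(np.array([x,y,z])-s["position"])*100
    print("t",round(s["time_s"],2),"pos",s["position"].round(4),"yang",round(np.arctan2(R[1,1],R[0,1]),3),"q6",s["q"][5].round(1),"w",round(s["grip_width"],4),"F",s["ft_force"].round(2),"M",s["wrist_torque"].round(3))
    print("shift",sh.round(2),"turn",Ro.from_matrix(R.T@D).as_rotvec().round(4))
E
python3 -c "
from h import *
to(.523,.004,.25,.62)"
```

```text
t 0.62 pos [ 0.323  -0.3325  0.2422] yang -0.56 q6 -28.5 w 0.0851 F [0.78 0.1  0.16] M [ 0.023 -0.009 -0.   ]
shift [ -0.77  -0.91 -39.13] turn [-1.1797e+00 -2.0000e-04 -0.0000e+00]
```

>>> carry_out(
  motion=[
    [[0,-0.1,-3.9,-0.118,0,0,8.5],[0,-0.2,-7.8,-0.236,0,0,8.5],[0,-0.3,-11.7,-0.354,0,0,8.5],[0,-0.4,-15.6,-0.472,0,0,8.5],[0,-0.5,-19.5,-0.59,0,0,8.5]],
  ],
)

```text
time_s: 1.03
position: [0.4232, -0.165, 0.2424]
tool_rot: [[0.0, 1.0, 0.031], [-0.0, 0.031, -1.0], [-1.0, 0.0, 0.0]]
ft_force: [0.3, -1.0, 0.3]
grip_width: 0.0849
```

```bash
python3 -c "
from h import *
to(.523,.004,.25,.62)"
```

```text
t 1.03 pos [ 0.4232 -0.165   0.2424] yang 0.031 q6 -38.0 w 0.0849 F [ 0.31 -0.98  0.28] M [ 0.031 -0.065 -0.109]
shift [ -0.76  10.49 -16.58] turn [-5.894e-01  1.000e-04 -0.000e+00]
```

>>> carry_out(
  motion=[
    [[0,2.1,-3.3,-0.118,0,0,8.5],[0,4.2,-6.6,-0.236,0,0,8.5],[0,6.3,-9.9,-0.354,0,0,8.5],[0,8.4,-13.2,-0.472,0,0,8.5],[0,10.5,-16.6,-0.589,0,0,8.5]],
  ],
)

```text
time_s: 1.45
position: [0.5241, 0.0037, 0.2423]
tool_rot: [[-0.0, 0.814, 0.581], [-0.0, 0.581, -0.814], [-1.0, -0.0, 0.0]]
ft_force: [1.6, -1.4, 0.2]
grip_width: 0.0852
```

>>> carry_out(
  motion=[
    [[0,0,0,0,0,0,8.5],[0,0,0,0,0,0,8.5]],
  ],
)

```text
time_s: 1.62
position: [0.5238, 0.0034, 0.2418]
tool_rot: [[-0.001, 0.816, 0.579], [0.0, 0.579, -0.816], [-1.0, -0.001, -0.001]]
ft_force: [0.0, 0.6, -0.2]
grip_width: 0.0852
```

```bash
python3 -c "
from h import *
import cv2
w=cam('wrist');cv2.imwrite('pics/w1.png',w[0]['image'][:,:,::-1])
d=[.5232,.0038]
for a in (-.85,-.95,-1.05): print(a,proj(w,[[d[0]-.022*np.cos(a),d[1]-.022*np.sin(a),.106],[d[0],d[1],.106],[d[0],d[1],.071]]).round(1).tolist())
print(w[1]); to(.523,.004,.09,.62)"
```

```text
-0.85 [[318.0, 201.3], [321.6, 234.6], [321.5, 221.6]]
-0.95 [[321.5, 201.1], [321.6, 234.6], [321.5, 221.6]]
-1.05 [[325.0, 201.3], [321.6, 234.6], [321.5, 221.6]]
427.9072222786267
t 1.67 pos [0.5233 0.0021 0.242 ] yang 0.615 q6 -47.9 w 0.0849 F [ 0.21 -0.44 -0.  ] M [0.018 0.004 0.017]
shift [15.2   0.09 -0.17] turn [-0.0055 -0.0004  0.0008]
```

View pics/w1.png

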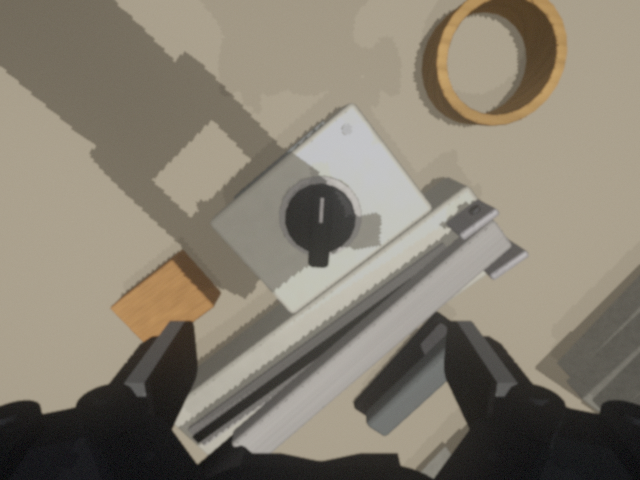

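The wrist view shows the disc centre at about (320,217) and the mark's outer end at about (322,197). The bar points nearly straight up the image, tilted by about 0.05 rad. The dial is about 2–3 mm from my fit, so I'm correcting for that as I descend.

>>> carry_out(
  motion=[
    [[3.5,0,-0.3,0.045,0,0,5],[7,0,-0.3,0.045,0,0,5],[10.5,0,-0.3,0.045,0,0,5],[13.5,0,-0.3,0.045,0,0,5],[15.1,0,-0.3,0.045,0,0,5]],
  ],
  grip_force=20,
)

```text
time_s: 2.08
position: [0.5198, 0.003, 0.0884]
tool_rot: [[-0.005, 0.844, 0.536], [0.001, 0.536, -0.844], [-1.0, -0.003, -0.003]]
ft_force: [-0.2, -1.2, -0.5]
grip_width: 0.0498
```

>>> carry_out(
  motion=[
    [[0,0,0,0,0,0,4],[0,0,0,0,0,0,3],[0,0,0,0,0,0,2],[0,0,0,0,0,0,1.7]],
  ],
  grip_force=20,
)

```text
time_s: 2.42
position: [0.5224, 0.0036, 0.0929]
tool_rot: [[0.003, 0.843, 0.538], [-0.001, 0.538, -0.843], [-1.0, 0.002, 0.002]]
ft_force: [-0.4, 0.4, 0.8]
grip_width: 0.0168
```

```bash
python3 -c "
from h import *
import cv2
w=cam('wrist');cv2.imwrite('pics/w2.png',w[0]['image'][:,:,::-1])
to(.5215,.0052,.09,.57)"
```

```text
t 2.47 pos [0.5223 0.0038 0.0928] yang 0.568 q6 -45.2 w 0.0169 F [ 0.69  0.51 -0.09] M [ 0.019 -0.01   0.003]
shift [ 0.28  0.01 -0.16] turn [-0.0016  0.0019 -0.0019]
```

View pics/w2.png

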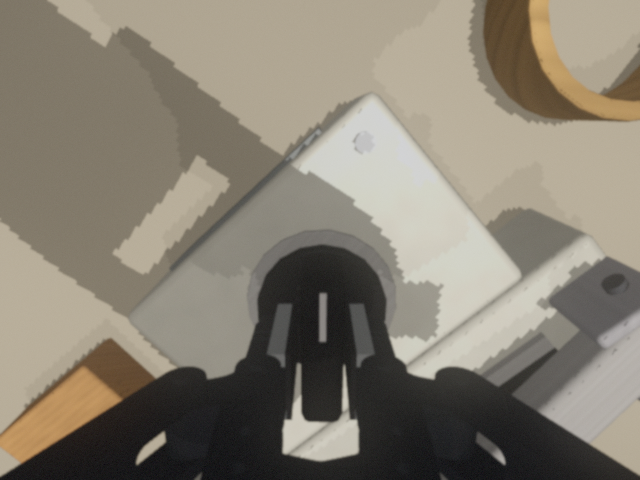

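The fingers straddle the bar and the mark line runs from (323,292) to (323,342). The disc spans columns 259–387 with its top at row 245, and the plate spans columns 247–396 with its top at row 230.

```bash
python3 -c "
from h import *
w=cam('wrist');R=np.array(w[0]['R'])
t=np.linspace(0,2*np.pi,721)
def ext(x,y,r,z):
    q=proj(w,np.c_[x+r*np.cos(t),y+r*np.sin(t),0*t+z]); return [q[:,0].min(),q[:,0].max(),q[:,1].min()]
def f(v):
    m=proj(w,[[v[0]-.022*np.cos(v[2]),v[1]-.022*np.sin(v[2]),.106],[v[0]-.0*np.cos(v[2]),v[1]-.0*np.sin(v[2]),.106]])
    return np.r_[np.array(ext(v[0],v[1],.026,.071))-[259,387,245],np.array(ext(v[0],v[1],.031,.061))-[247,396,230],m[0]-[323,292],.5*(m[1,0]-323)]
o=least_squares(f,[.522,.004,-1.]);print(o.x,o.fun.round(1))
to(o.x[0],o.x[1],.09,o.x[2]+np.pi/2)"
```

```text
[ 0.52112311  0.00527676 -0.99821547] [-2.9  1.6  1.3  0.4  1.  -3.4  0.   1.8  0.1]
t 2.52 pos [0.5222 0.0039 0.0925] yang 0.569 q6 -45.2 w 0.0171 F [-0.17  0.71  0.23] M [-0.039  0.027 -0.066]
shift [ 0.25 -0.02 -0.17] turn [-0.0039  0.0016 -0.0016]
```

>>> carry_out(
  motion=[
    [[0.2,0,-0.17,0,0,0,1.7],[0.2,0,-0.17,0,0,0,1.5],[0.2,0,-0.17,0,0,0,1.2],[0.2,0,-0.17,0,0,0,1.0]],
  ],
  grip_force=30,
)

```text
time_s: 2.85
position: [0.5212, 0.006, 0.0897]
tool_rot: [[0.001, 0.842, 0.539], [0.0, 0.539, -0.842], [-1.0, 0.001, 0.0]]
ft_force: [2.0, 3.5, 3.7]
grip_width: 0.0136
```

```bash
python3 -c "
from h import *
to(.5211,.0053,.09,.57)"
```

```text
t 2.85 pos [0.5212 0.006  0.0897] yang 0.569 q6 -45.0 w 0.0136 F [1.98 3.46 3.69] M [ 0.65  -0.295 -0.005]
shift [-0.03 -0.05  0.05] turn [-0.0009  0.0003 -0.0014]
```

```bash
cat > s.py <<'E'
from rig import env
import numpy as np
s=env.observe();R=s["tool_rot"];q=s["q"]
print("t %.2f yaw %.4f Mz %.3f F %s xy %s q6 %.1f w %.4f e6 %.3f"%(s["time_s"],np.arctan2(R[1,1],R[0,1]),s["wrist_torque"][2],s["ft_force"].round(1),(s["position"]*1e3).round(1),q[5],s["grip_width"],s["joint_efforts"][5]))
E
echo
```

>>> carry_out(
  motion=[
    [[0,0,0,0,0,0,1.0],[0,0,0,0,0,0,1.0]],
  ],
  grip_force=90,
)

```text
time_s: 3.02
position: [0.5213, 0.006, 0.0899]
tool_rot: [[0.001, 0.842, 0.539], [0.0, 0.539, -0.842], [-1.0, 0.001, 0.0]]
ft_force: [0.7, 4.8, 4.9]
grip_width: 0.0124
```

```bash
python3 s.py
```

```text
t 3.02 yaw 0.5691 Mz 0.024 F [0.7 4.8 4.9] xy [521.3   6.   89.9] q6 -45.0 w 0.0124 e6 0.001
```

>>> carry_out(
  motion=[
    [[0,0,0,-0.02,0,0,1.0],[0,0,0,-0.04,0,0,1.0],[0,0,0,-0.04,0,0,1.0]],
  ],
)

```text
time_s: 3.27
position: [0.5212, 0.006, 0.0899]
tool_rot: [[0.001, 0.82, 0.573], [0.0, 0.573, -0.82], [-1.0, 0.001, 0.0]]
ft_force: [1.5, 3.5, 5.3]
grip_width: 0.0123
```

```bash
python3 s.py
```

```text
t 3.27 yaw 0.6102 Mz -0.024 F [1.5 3.5 5.3] xy [521.2   6.   89.9] q6 -47.4 w 0.0123 e6 -0.240
```

>>> carry_out(
  motion=[
    [[0,0,0,-0.02,0,0,1.0],[0,0,0,-0.04,0,0,1.0],[0,0,0,-0.04,0,0,1.0]],
  ],
)

```text
time_s: 3.52
position: [0.5211, 0.0059, 0.0899]
tool_rot: [[0.001, 0.796, 0.605], [0.0, 0.605, -0.796], [-1.0, 0.001, 0.0]]
ft_force: [1.1, 3.3, 4.8]
grip_width: 0.0126
```

```bash
python3 s.py
```

```text
t 3.52 yaw 0.6502 Mz -0.012 F [1.1 3.3 4.8] xy [521.1   5.9  89.9] q6 -49.7 w 0.0126 e6 -0.241
```

>>> carry_out(
  motion=[
    [[0,0,0,-0.02,0,0,1.0],[0,0,0,-0.04,0,0,1.0],[0,0,0,-0.04,0,0,1.0]],
  ],
)

```text
time_s: 3.77
position: [0.5211, 0.0059, 0.0899]
tool_rot: [[0.001, 0.771, 0.637], [0.0, 0.637, -0.771], [-1.0, 0.001, 0.0]]
ft_force: [0.6, 3.6, 5.4]
grip_width: 0.0127
```

```bash
python3 s.py
```

```text
t 3.77 yaw 0.6900 Mz -0.066 F [0.6 3.6 5.4] xy [521.1   5.9  89.9] q6 -51.9 w 0.0127 e6 -0.337
```

>>> carry_out(
  motion=[
    [[0,0,0,-0.02,0,0,1.0],[0,0,0,-0.04,0,0,1.0],[0,0,0,-0.04,0,0,1.0]],
  ],
)

```text
time_s: 4.02
position: [0.521, 0.0059, 0.0899]
tool_rot: [[0.001, 0.746, 0.666], [0.0, 0.666, -0.746], [-1.0, 0.001, 0.0]]
ft_force: [-0.6, 2.9, 7.2]
grip_width: 0.0124
```

```bash
python3 s.py
```

```text
t 4.02 yaw 0.7294 Mz -0.311 F [-0.6  2.9  7.2] xy [521.    5.9  89.9] q6 -54.2 w 0.0124 e6 -0.594
```

>>> carry_out(
  motion=[
    [[0,0,0,-0.02,0,0,1.0],[0,0,0,-0.04,0,0,1.0],[0,0,0,-0.04,0,0,1.0]],
  ],
)

```text
time_s: 4.27
position: [0.521, 0.0058, 0.0899]
tool_rot: [[0.001, 0.718, 0.696], [0.0, 0.696, -0.718], [-1.0, 0.001, 0.0]]
ft_force: [-0.2, 1.9, 5.3]
grip_width: 0.0121
```

```bash
python3 s.py
```

```text
t 4.27 yaw 0.7696 Mz -0.252 F [-0.2  1.9  5.3] xy [521.    5.8  89.9] q6 -56.5 w 0.0121 e6 -0.522
```

>>> carry_out(
  motion=[
    [[0,0,0,-0.02,0,0,1.0],[0,0,0,-0.04,0,0,1.0],[0,0,0,-0.04,0,0,1.0]],
  ],
)

```text
time_s: 4.52
position: [0.521, 0.0057, 0.0899]
tool_rot: [[0.001, 0.69, 0.724], [-0.0, 0.724, -0.69], [-1.0, 0.0, 0.001]]
ft_force: [0.5, 2.9, 5.9]
grip_width: 0.0122
```

```bash
python3 s.py
```

```text
t 4.52 yaw 0.8099 Mz -0.126 F [0.5 2.9 5.9] xy [521.    5.7  89.9] q6 -58.8 w 0.0122 e6 -0.397
```

>>> carry_out(
  motion=[
    [[0,0,0,-0.02,0,0,1.0],[0,0,0,-0.04,0,0,1.0],[0,0,0,-0.04,0,0,1.0]],
  ],
)

```text
time_s: 4.77
position: [0.5209, 0.0057, 0.0899]
tool_rot: [[0.001, 0.66, 0.751], [-0.0, 0.751, -0.66], [-1.0, 0.0, 0.001]]
ft_force: [-0.3, 2.2, 6.4]
grip_width: 0.0125
```

```bash
python3 s.py
```

```text
t 4.77 yaw 0.8503 Mz 0.070 F [-0.3  2.2  6.4] xy [520.9   5.7  89.9] q6 -61.1 w 0.0125 e6 -0.254
```

>>> carry_out(
  motion=[
    [[0,0,0,-0.02,0,0,1.0],[0,0,0,-0.04,0,0,1.0],[0,0,0,-0.04,0,0,1.0]],
  ],
)

```text
time_s: 5.02
position: [0.5209, 0.0056, 0.0899]
tool_rot: [[0.0, 0.629, 0.777], [-0.0, 0.777, -0.629], [-1.0, -0.0, 0.001]]
ft_force: [-1.0, 1.2, 6.0]
grip_width: 0.0125
```

```bash
python3 s.py
```

```text
t 5.02 yaw 0.8906 Mz 0.146 F [-1.   1.2  6. ] xy [520.9   5.6  89.9] q6 -63.4 w 0.0125 e6 -0.112
```

>>> carry_out(
  motion=[
    [[0,0,0,-0.02,0,0,1.0],[0,0,0,-0.04,0,0,1.0],[0,0,0,-0.04,0,0,1.0]],
  ],
)

```text
time_s: 5.27
position: [0.5208, 0.0056, 0.0899]
tool_rot: [[0.0, 0.597, 0.802], [-0.001, 0.802, -0.597], [-1.0, -0.0, 0.001]]
ft_force: [-0.8, 1.0, 5.9]
grip_width: 0.0124
```

```bash
python3 s.py
```

```text
t 5.27 yaw 0.9310 Mz 0.251 F [-0.8  1.   5.9] xy [520.8   5.6  89.9] q6 -65.7 w 0.0124 e6 0.010
```

>>> carry_out(
  motion=[
    [[0,0,0,-0.02,0,0,1.0],[0,0,0,-0.04,0,0,1.0],[0,0,0,-0.04,0,0,1.0]],
  ],
)

```text
time_s: 5.52
position: [0.5208, 0.0055, 0.0899]
tool_rot: [[0.0, 0.564, 0.826], [-0.001, 0.826, -0.564], [-1.0, -0.001, 0.001]]
ft_force: [-0.7, 0.8, 6.6]
grip_width: 0.0127
```

```bash
python3 s.py
```

```text
t 5.52 yaw 0.9711 Mz 0.352 F [-0.7  0.8  6.6] xy [520.8   5.5  89.9] q6 -68.0 w 0.0127 e6 0.098
```

>>> carry_out(
  motion=[
    [[0,0,0,-0.02,0,0,1.0],[0,0,0,-0.04,0,0,1.0],[0,0,0,-0.04,0,0,1.0]],
  ],
)

```text
time_s: 5.77
position: [0.5208, 0.0055, 0.0899]
tool_rot: [[0.0, 0.532, 0.847], [-0.001, 0.847, -0.532], [-1.0, -0.0, 0.0]]
ft_force: [-1.5, 1.1, 6.4]
grip_width: 0.0127
```

```bash
python3 s.py
```

```text
t 5.77 yaw 1.0104 Mz 0.013 F [-1.5  1.1  6.4] xy [520.8   5.5  89.9] q6 -70.3 w 0.0127 e6 -0.239
```

>>> carry_out(
  motion=[
    [[0,0,0,-0.02,0,0,1.0],[0,0,0,-0.04,0,0,1.0],[0,0,0,-0.04,0,0,1.0]],
  ],
)

```text
time_s: 6.02
position: [0.5207, 0.0054, 0.0899]
tool_rot: [[0.0, 0.497, 0.867], [-0.001, 0.867, -0.497], [-1.0, -0.001, 0.0]]
ft_force: [-1.8, 1.1, 6.7]
grip_width: 0.0125
```

```bash
python3 s.py
```

```text
t 6.02 yaw 1.0501 Mz -0.013 F [-1.8  1.1  6.7] xy [520.7   5.4  89.9] q6 -72.6 w 0.0125 e6 -0.343
```

>>> carry_out(
  motion=[
    [[0,0,0,-0.02,0,0,1.0],[0,0,0,-0.04,0,0,1.0],[0,0,0,-0.04,0,0,1.0]],
  ],
)

```text
time_s: 6.27
position: [0.5207, 0.0054, 0.0899]
tool_rot: [[-0.0, 0.463, 0.886], [-0.001, 0.886, -0.463], [-1.0, -0.001, 0.0]]
ft_force: [-2.0, 0.3, 7.4]
grip_width: 0.0128
```

```bash
python3 s.py
```

```text
t 6.27 yaw 1.0895 Mz -0.262 F [-2.   0.3  7.4] xy [520.7   5.4  89.9] q6 -74.8 w 0.0128 e6 -0.602
```

>>> carry_out(
  motion=[
    [[0,0,0,-0.02,0,0,1.0],[0,0,0,-0.04,0,0,1.0],[0,0,0,-0.04,0,0,1.0]],
  ],
)

```text
time_s: 6.52
position: [0.5207, 0.0053, 0.0899]
tool_rot: [[-0.0, 0.427, 0.904], [-0.001, 0.904, -0.427], [-1.0, -0.001, 0.0]]
ft_force: [-2.6, 0.2, 7.3]
grip_width: 0.0124
```

```bash
python3 s.py
```

```text
t 6.52 yaw 1.1297 Mz -0.217 F [-2.6  0.2  7.3] xy [520.7   5.3  89.9] q6 -77.1 w 0.0124 e6 -0.524
```

>>> carry_out(
  motion=[
    [[0,0,0,-0.02,0,0,1.0],[0,0,0,-0.04,0,0,1.0],[0,0,0,-0.04,0,0,1.0]],
  ],
)

```text
time_s: 6.77
position: [0.5206, 0.0052, 0.0899]
tool_rot: [[-0.0, 0.39, 0.921], [-0.001, 0.921, -0.39], [-1.0, -0.001, 0.0]]
ft_force: [-3.1, -1.4, 6.7]
grip_width: 0.0122
```

```bash
python3 s.py
```

```text
t 6.77 yaw 1.1700 Mz -0.123 F [-3.1 -1.4  6.7] xy [520.6   5.2  89.9] q6 -79.4 w 0.0122 e6 -0.400
```

>>> carry_out(
  motion=[
    [[0,0,0,-0.02,0,0,1.0],[0,0,0,-0.04,0,0,1.0],[0,0,0,-0.04,0,0,1.0]],
  ],
)

```text
time_s: 7.02
position: [0.5206, 0.0052, 0.0899]
tool_rot: [[-0.0, 0.353, 0.936], [-0.001, 0.936, -0.353], [-1.0, -0.001, 0.0]]
ft_force: [-2.8, -1.6, 8.0]
grip_width: 0.0124
```

```bash
python3 s.py
```

```text
t 7.02 yaw 1.2104 Mz -0.015 F [-2.8 -1.6  8. ] xy [520.6   5.2  89.9] q6 -81.7 w 0.0124 e6 -0.258
```

>>> carry_out(
  motion=[
    [[0,0,0,-0.02,0,0,1.0],[0,0,0,-0.04,0,0,1.0],[0,0,0,-0.04,0,0,1.0]],
  ],
)

```text
time_s: 7.27
position: [0.5206, 0.0051, 0.0899]
tool_rot: [[-0.0, 0.315, 0.949], [-0.001, 0.949, -0.315], [-1.0, -0.001, 0.0]]
ft_force: [-2.1, -1.2, 7.7]
grip_width: 0.0125
```

```bash
python3 s.py
```

```text
t 7.27 yaw 1.2507 Mz 0.162 F [-2.1 -1.2  7.7] xy [520.6   5.1  89.9] q6 -84.0 w 0.0125 e6 -0.118
```

>>> carry_out(
  motion=[
    [[0,0,0,-0.02,0,0,1.0],[0,0,0,-0.04,0,0,1.0],[0,0,0,-0.04,0,0,1.0]],
  ],
)

```text
time_s: 7.52
position: [0.5206, 0.005, 0.0899]
tool_rot: [[-0.0, 0.276, 0.961], [-0.002, 0.961, -0.276], [-1.0, -0.002, 0.0]]
ft_force: [-2.3, -2.0, 5.5]
grip_width: 0.0124
```

```bash
python3 s.py
```

```text
t 7.52 yaw 1.2910 Mz 0.262 F [-2.3 -2.   5.5] xy [520.6   5.   89.9] q6 -86.4 w 0.0124 e6 0.005
```

>>> carry_out(
  motion=[
    [[0,0,0,-0.02,0,0,1.0],[0,0,0,-0.04,0,0,1.0],[0,0,0,-0.04,0,0,1.0]],
  ],
)

```text
time_s: 7.77
position: [0.5206, 0.005, 0.0899]
tool_rot: [[-0.0, 0.237, 0.971], [-0.002, 0.971, -0.237], [-1.0, -0.002, 0.0]]
ft_force: [-2.1, -2.2, 6.9]
grip_width: 0.0126
```

```bash
python3 s.py
```

```text
t 7.77 yaw 1.3312 Mz 0.343 F [-2.1 -2.2  6.9] xy [520.6   5.   89.9] q6 -88.7 w 0.0126 e6 0.093
```

>>> carry_out(
  motion=[
    [[0,0,0,-0.02,0,0,1.0],[0,0,0,-0.04,0,0,1.0],[0,0,0,-0.04,0,0,1.0]],
  ],
)

```text
time_s: 8.02
position: [0.5206, 0.0049, 0.0899]
tool_rot: [[-0.001, 0.199, 0.98], [-0.002, 0.98, -0.199], [-1.0, -0.002, -0.0]]
ft_force: [-3.1, -2.5, 7.6]
grip_width: 0.0127
```

```bash
python3 s.py
```

```text
t 8.02 yaw 1.3705 Mz -0.010 F [-3.1 -2.5  7.6] xy [520.6   4.9  89.9] q6 -90.9 w 0.0127 e6 -0.257
```

>>> carry_out(
  motion=[
    [[0,0,0,-0.02,0,0,1.0],[0,0,0,-0.04,0,0,1.0],[0,0,0,-0.04,0,0,1.0]],
  ],
)

```text
time_s: 8.27
position: [0.5205, 0.0048, 0.0899]
tool_rot: [[-0.0, 0.16, 0.987], [-0.002, 0.987, -0.16], [-1.0, -0.002, -0.0]]
ft_force: [-2.5, -2.7, 7.3]
grip_width: 0.0125
```

```bash
python3 s.py
```

```text
t 8.27 yaw 1.4099 Mz -0.243 F [-2.5 -2.7  7.3] xy [520.5   4.8  89.9] q6 -93.2 w 0.0125 e6 -0.479
```

>>> carry_out(
  motion=[
    [[0,0,0,-0.02,0,0,1.0],[0,0,0,-0.04,0,0,1.0],[0,0,0,-0.04,0,0,1.0]],
  ],
)

```text
time_s: 8.52
position: [0.5205, 0.0048, 0.0899]
tool_rot: [[-0.0, 0.121, 0.993], [-0.002, 0.993, -0.121], [-1.0, -0.002, -0.0]]
ft_force: [-4.0, -4.0, 7.2]
grip_width: 0.0127
```

```bash
python3 s.py
```

```text
t 8.52 yaw 1.4496 Mz -0.384 F [-4.  -4.   7.2] xy [520.5   4.8  89.9] q6 -95.5 w 0.0127 e6 -0.593
```

>>> carry_out(
  motion=[
    [[0,0,0,-0.02,0,0,1.0],[0,0,0,-0.04,0,0,1.0],[0,0,0,-0.04,0,0,1.0]],
  ],
)

```text
time_s: 8.77
position: [0.5205, 0.0047, 0.0899]
tool_rot: [[-0.001, 0.081, 0.997], [-0.002, 0.997, -0.081], [-1.0, -0.002, -0.0]]
ft_force: [-2.7, -3.9, 7.5]
grip_width: 0.0124
```

```bash
python3 s.py
```

```text
t 8.77 yaw 1.4899 Mz -0.246 F [-2.7 -3.9  7.5] xy [520.5   4.7  89.9] q6 -97.8 w 0.0124 e6 -0.498
```

>>> carry_out(
  motion=[
    [[0,0,0,-0.02,0,0,1.0],[0,0,0,-0.04,0,0,1.0],[0,0,0,-0.04,0,0,1.0]],
  ],
)

```text
time_s: 9.02
position: [0.5205, 0.0047, 0.0899]
tool_rot: [[-0.0, 0.041, 0.999], [-0.002, 0.999, -0.041], [-1.0, -0.002, -0.0]]
ft_force: [-3.7, -4.6, 6.9]
grip_width: 0.0127
```

```bash
python3 s.py
```

```text
t 9.02 yaw 1.5301 Mz -0.083 F [-3.7 -4.6  6.9] xy [520.5   4.7  89.9] q6 -100.1 w 0.0127 e6 -0.369
```

>>> carry_out(
  motion=[
    [[0,0,0,-0.02,0,0,1.0],[0,0,0,-0.04,0,0,1.0],[0,0,0,-0.04,0,0,1.0]],
  ],
)

```text
time_s: 9.27
position: [0.5205, 0.0045, 0.0899]
tool_rot: [[-0.001, 0.0, 1.0], [-0.002, 1.0, -0.0], [-1.0, -0.002, -0.001]]
ft_force: [-3.9, -4.8, 6.4]
grip_width: 0.0124
```

```bash
python3 s.py
```

```text
t 9.27 yaw 1.5704 Mz 0.049 F [-3.9 -4.8  6.4] xy [520.5   4.5  89.9] q6 -102.4 w 0.0124 e6 -0.227
```

>>> carry_out(
  motion=[
    [[0,0,0,-0.02,0,0,1.0],[0,0,0,-0.04,0,0,1.0],[0,0,0,-0.04,0,0,1.0]],
  ],
)

```text
time_s: 9.52
position: [0.5205, 0.0045, 0.0899]
tool_rot: [[-0.001, -0.04, 0.999], [-0.003, 0.999, 0.04], [-1.0, -0.003, -0.001]]
ft_force: [-3.6, -5.0, 7.9]
grip_width: 0.0129
```

```bash
python3 s.py
```

```text
t 9.52 yaw 1.6108 Mz 0.160 F [-3.6 -5.   7.9] xy [520.5   4.5  89.9] q6 -104.7 w 0.0129 e6 -0.088
```

>>> carry_out(
  motion=[
    [[0,0,0,-0.02,0,0,1.0],[0,0,0,-0.04,0,0,1.0],[0,0,0,-0.04,0,0,1.0]],
  ],
)

```text
time_s: 9.77
position: [0.5206, 0.0044, 0.0899]
tool_rot: [[-0.001, -0.08, 0.997], [-0.003, 0.997, 0.08], [-1.0, -0.003, -0.001]]
ft_force: [-4.1, -4.3, 7.1]
grip_width: 0.0126
```

```bash
python3 s.py
```

```text
t 9.77 yaw 1.6511 Mz 0.268 F [-4.1 -4.3  7.1] xy [520.6   4.4  89.9] q6 -107.0 w 0.0126 e6 0.029
```

>>> carry_out(
  motion=[
    [[0,0,0,-0.02,0,0,1.0],[0,0,0,-0.04,0,0,1.0],[0,0,0,-0.04,0,0,1.0]],
  ],
)

```text
time_s: 10.02
position: [0.5206, 0.0044, 0.0899]
tool_rot: [[-0.001, -0.12, 0.993], [-0.003, 0.993, 0.12], [-1.0, -0.003, -0.001]]
ft_force: [-2.8, -4.9, 6.9]
grip_width: 0.0124
```

```bash
python3 s.py
```

```text
t 10.02 yaw 1.6912 Mz 0.381 F [-2.8 -4.9  6.9] xy [520.6   4.4  89.9] q6 -109.3 w 0.0124 e6 0.101
```

>>> carry_out(
  motion=[
    [[0,0,0,-0.02,0,0,1.0],[0,0,0,-0.04,0,0,1.0],[0,0,0,-0.04,0,0,1.0]],
  ],
)

```text
time_s: 10.27
position: [0.5206, 0.0043, 0.0899]
tool_rot: [[-0.001, -0.159, 0.987], [-0.003, 0.987, 0.159], [-1.0, -0.003, -0.001]]
ft_force: [-3.3, -6.2, 7.3]
grip_width: 0.0127
```

```bash
python3 s.py
```

```text
t 10.27 yaw 1.7304 Mz 0.012 F [-3.3 -6.2  7.3] xy [520.6   4.3  89.9] q6 -111.5 w 0.0127 e6 -0.261
```

>>> carry_out(
  motion=[
    [[0,0,0,-0.02,0,0,1.0],[0,0,0,-0.04,0,0,1.0],[0,0,0,-0.04,0,0,1.0]],
  ],
)

```text
time_s: 10.52
position: [0.5206, 0.0043, 0.0899]
tool_rot: [[-0.0, -0.198, 0.98], [-0.003, 0.98, 0.198], [-1.0, -0.003, -0.001]]
ft_force: [-4.0, -6.2, 6.6]
grip_width: 0.0129
```

```bash
python3 s.py
```

```text
t 10.52 yaw 1.7700 Mz -0.196 F [-4.  -6.2  6.6] xy [520.6   4.3  89.9] q6 -113.8 w 0.0129 e6 -0.470
```

>>> carry_out(
  motion=[
    [[0,0,0,-0.02,0,0,1.0],[0,0,0,-0.04,0,0,1.0],[0,0,0,-0.04,0,0,1.0]],
  ],
)

```text
time_s: 10.77
position: [0.5206, 0.0042, 0.0899]
tool_rot: [[-0.0, -0.237, 0.972], [-0.003, 0.972, 0.237], [-1.0, -0.003, -0.001]]
ft_force: [-4.5, -6.1, 7.0]
grip_width: 0.0125
```

```bash
python3 s.py
```

```text
t 10.77 yaw 1.8096 Mz -0.366 F [-4.5 -6.1  7. ] xy [520.6   4.2  89.9] q6 -116.1 w 0.0125 e6 -0.592
```

>>> carry_out(
  motion=[
    [[0,0,0,-0.02,0,0,1.0],[0,0,0,-0.04,0,0,1.0],[0,0,0,-0.04,0,0,1.0]],
  ],
)

```text
time_s: 11.02
position: [0.5206, 0.0041, 0.0899]
tool_rot: [[-0.0, -0.275, 0.961], [-0.003, 0.961, 0.275], [-1.0, -0.003, -0.001]]
ft_force: [-4.2, -8.5, 7.0]
grip_width: 0.0126
```

```bash
python3 s.py
```

```text
t 11.02 yaw 1.8499 Mz -0.237 F [-4.2 -8.5  7. ] xy [520.6   4.1  89.9] q6 -118.4 w 0.0126 e6 -0.502
```

>>> carry_out(
  motion=[
    [[0,0,0,-0.02,0,0,1.0],[0,0,0,-0.04,0,0,1.0],[0,0,0,-0.04,0,0,1.0]],
  ],
)

```text
time_s: 11.27
position: [0.5207, 0.0041, 0.0899]
tool_rot: [[-0.0, -0.314, 0.949], [-0.003, 0.949, 0.314], [-1.0, -0.003, -0.001]]
ft_force: [-3.8, -8.4, 5.6]
grip_width: 0.0126
```

```bash
python3 s.py
```

```text
t 11.27 yaw 1.8902 Mz -0.156 F [-3.8 -8.4  5.6] xy [520.7   4.1  89.9] q6 -120.7 w 0.0126 e6 -0.373
```

>>> carry_out(
  motion=[
    [[0,0,0,-0.02,0,0,1.0],[0,0,0,-0.04,0,0,1.0],[0,0,0,-0.04,0,0,1.0]],
  ],
)

```text
time_s: 11.52
position: [0.5207, 0.004, 0.0899]
tool_rot: [[-0.0, -0.352, 0.936], [-0.003, 0.936, 0.352], [-1.0, -0.003, -0.001]]
ft_force: [-3.0, -8.1, 6.2]
grip_width: 0.0123
```

```bash
python3 s.py
```

```text
t 11.52 yaw 1.9304 Mz 0.009 F [-3.  -8.1  6.2] xy [520.7   4.   89.9] q6 -123.0 w 0.0123 e6 -0.229
```

>>> carry_out(
  motion=[
    [[0,0,0,-0.02,0,0,1.0],[0,0,0,-0.04,0,0,1.0],[0,0,0,-0.04,0,0,1.0]],
  ],
)

```text
time_s: 11.77
position: [0.5207, 0.0039, 0.0899]
tool_rot: [[-0.0, -0.389, 0.921], [-0.004, 0.921, 0.389], [-1.0, -0.003, -0.002]]
ft_force: [-2.8, -8.4, 6.9]
grip_width: 0.0126
```

```bash
python3 s.py
```

```text
t 11.77 yaw 1.9708 Mz 0.177 F [-2.8 -8.4  6.9] xy [520.7   3.9  89.9] q6 -125.3 w 0.0126 e6 -0.090
```

>>> carry_out(
  motion=[
    [[0,0,0,-0.02,0,0,1.0],[0,0,0,-0.04,0,0,1.0],[0,0,0,-0.04,0,0,1.0]],
  ],
)

```text
time_s: 12.02
position: [0.5208, 0.0039, 0.0899]
tool_rot: [[-0.0, -0.426, 0.905], [-0.004, 0.905, 0.426], [-1.0, -0.003, -0.002]]
ft_force: [-1.8, -8.8, 6.7]
grip_width: 0.0126
```

```bash
python3 s.py
```

```text
t 12.02 yaw 2.0110 Mz 0.258 F [-1.8 -8.8  6.7] xy [520.8   3.9  89.9] q6 -127.6 w 0.0126 e6 0.026
```

>>> carry_out(
  motion=[
    [[0,0,0,-0.02,0,0,1.0],[0,0,0,-0.04,0,0,1.0],[0,0,0,-0.04,0,0,1.0]],
  ],
)

```text
time_s: 12.27
position: [0.5208, 0.0038, 0.0899]
tool_rot: [[-0.0, -0.462, 0.887], [-0.004, 0.887, 0.462], [-1.0, -0.003, -0.002]]
ft_force: [-2.6, -9.5, 5.8]
grip_width: 0.0124
```

```bash
python3 s.py
```

```text
t 12.27 yaw 2.0512 Mz 0.358 F [-2.6 -9.5  5.8] xy [520.8   3.8  89.9] q6 -129.9 w 0.0124 e6 0.094
```

>>> carry_out(
  motion=[
    [[0,0,0,-0.02,0,0,1.0],[0,0,0,-0.04,0,0,1.0],[0,0,0,-0.04,0,0,1.0]],
  ],
)

```text
time_s: 12.52
position: [0.5208, 0.0038, 0.0899]
tool_rot: [[-0.0, -0.497, 0.868], [-0.004, 0.868, 0.497], [-1.0, -0.003, -0.002]]
ft_force: [-2.6, -10.5, 5.6]
grip_width: 0.0122
```

```bash
python3 s.py
```

```text
t 12.52 yaw 2.0904 Mz 0.011 F [ -2.6 -10.5   5.6] xy [520.8   3.8  89.9] q6 -132.2 w 0.0122 e6 -0.262
```

>>> carry_out(
  motion=[
    [[0,0,0,-0.02,0,0,1.0],[0,0,0,-0.04,0,0,1.0],[0,0,0,-0.04,0,0,1.0]],
  ],
)

```text
time_s: 12.77
position: [0.5209, 0.0037, 0.0899]
tool_rot: [[0.0, -0.531, 0.848], [-0.004, 0.848, 0.531], [-1.0, -0.003, -0.002]]
ft_force: [-2.8, -10.0, 5.1]
grip_width: 0.0126
```

```bash
python3 s.py
```

```text
t 12.77 yaw 2.1302 Mz -0.092 F [ -2.8 -10.    5.1] xy [520.9   3.7  89.9] q6 -134.5 w 0.0126 e6 -0.343
```

>>> carry_out(
  motion=[
    [[0,0,0,-0.02,0,0,1.0],[0,0,0,-0.04,0,0,1.0],[0,0,0,-0.04,0,0,1.0]],
  ],
)

```text
time_s: 13.02
position: [0.5209, 0.0037, 0.0899]
tool_rot: [[0.0, -0.564, 0.826], [-0.004, 0.826, 0.564], [-1.0, -0.003, -0.002]]
ft_force: [-1.9, -10.0, 5.7]
grip_width: 0.0126
```

```bash
python3 s.py
```

```text
t 13.02 yaw 2.1696 Mz -0.354 F [ -1.9 -10.    5.7] xy [520.9   3.7  89.9] q6 -136.7 w 0.0126 e6 -0.599
```

>>> carry_out(
  motion=[
    [[0,0,0,-0.02,0,0,1.0],[0,0,0,-0.04,0,0,1.0],[0,0,0,-0.04,0,0,1.0]],
  ],
)

```text
time_s: 13.27
position: [0.521, 0.0036, 0.0899]
tool_rot: [[0.0, -0.596, 0.803], [-0.004, 0.803, 0.596], [-1.0, -0.003, -0.002]]
ft_force: [-1.8, -11.4, 6.1]
grip_width: 0.012
```

```bash
python3 s.py
```

```text
t 13.27 yaw 2.2088 Mz -0.636 F [ -1.8 -11.4   6.1] xy [521.    3.6  89.9] q6 -139.0 w 0.0120 e6 -0.843
```

>>> carry_out(
  motion=[
    [[0,0,0,-0.015,0,0,1.0],[0,0,0,-0.03,0,0,1.0],[0,0,0,-0.03,0,0,1.0]],
  ],
)

```text
time_s: 13.52
position: [0.5211, 0.0036, 0.0899]
tool_rot: [[0.0, -0.619, 0.785], [-0.003, 0.785, 0.619], [-1.0, -0.003, -0.002]]
ft_force: [-0.9, -10.9, 4.9]
grip_width: 0.0127
```

```bash
python3 s.py
```

```text
t 13.52 yaw 2.2381 Mz -0.771 F [ -0.9 -10.9   4.9] xy [521.1   3.6  89.9] q6 -140.7 w 0.0127 e6 -0.960
```

The stop is confirmed: torque climbed steadily to 0.77 N m, above any bump. Crests on the way were at about 0.835, 1.20, 1.56 and 1.925, so the third notch clockwise should lie near 1.03. Going back clockwise now.

>>> carry_out(
  motion=[
    [[0,0,0,0.04,0,0,1.0],[0,0,0,0.08,0,0,1.0],[0,0,0,0.12,0,0,1.0],[0,0,0,0.12,0,0,1.0]],
  ],
)

```text
time_s: 13.85
position: [0.5208, 0.0037, 0.0899]
tool_rot: [[0.0, -0.52, 0.854], [-0.004, 0.854, 0.52], [-1.0, -0.003, -0.002]]
ft_force: [-3.9, -10.1, 6.4]
grip_width: 0.0125
```

```bash
python3 s.py
```

```text
t 13.85 yaw 2.1171 Mz -0.063 F [ -3.9 -10.1   6.4] xy [520.8   3.7  89.9] q6 -133.7 w 0.0125 e6 0.507
```

>>> carry_out(
  motion=[
    [[0,0,0,0.03,0,0,1.0],[0,0,0,0.06,0,0,1.0],[0,0,0,0.06,0,0,1.0]],
  ],
)

```text
time_s: 14.1
position: [0.5208, 0.0038, 0.0899]
tool_rot: [[-0.0, -0.469, 0.883], [-0.004, 0.883, 0.469], [-1.0, -0.003, -0.002]]
ft_force: [-2.6, -9.4, 6.4]
grip_width: 0.0121
```

```bash
python3 s.py
```

```text
t 14.10 yaw 2.0584 Mz 0.202 F [-2.6 -9.4  6.4] xy [520.8   3.8  89.9] q6 -130.3 w 0.0121 e6 0.630
```

>>> carry_out(
  motion=[
    [[0,0,0,0.03,0,0,1.0],[0,0,0,0.06,0,0,1.0],[0,0,0,0.06,0,0,1.0]],
  ],
)

```text
time_s: 14.35
position: [0.5207, 0.0039, 0.0899]
tool_rot: [[-0.0, -0.415, 0.91], [-0.004, 0.91, 0.415], [-1.0, -0.003, -0.002]]
ft_force: [-2.6, -8.8, 6.1]
grip_width: 0.0126
```

```bash
python3 s.py
```

```text
t 14.35 yaw 1.9986 Mz 0.232 F [-2.6 -8.8  6.1] xy [520.7   3.9  89.9] q6 -126.9 w 0.0126 e6 0.612
```

>>> carry_out(
  motion=[
    [[0,0,0,0.03,0,0,1.0],[0,0,0,0.06,0,0,1.0],[0,0,0,0.06,0,0,1.0]],
  ],
)

```text
time_s: 14.6
position: [0.5207, 0.004, 0.0899]
tool_rot: [[-0.0, -0.359, 0.933], [-0.004, 0.933, 0.359], [-1.0, -0.003, -0.002]]
ft_force: [-3.4, -8.4, 5.8]
grip_width: 0.0124
```

```bash
python3 s.py
```

```text
t 14.60 yaw 1.9382 Mz 0.093 F [-3.4 -8.4  5.8] xy [520.7   4.   89.9] q6 -123.4 w 0.0124 e6 0.423
```

>>> carry_out(
  motion=[
    [[0,0,0,0.03,0,0,1.0],[0,0,0,0.06,0,0,1.0],[0,0,0,0.06,0,0,1.0]],
  ],
)

```text
time_s: 14.85
position: [0.5207, 0.0041, 0.0899]
tool_rot: [[-0.0, -0.302, 0.953], [-0.003, 0.953, 0.302], [-1.0, -0.003, -0.001]]
ft_force: [-3.8, -7.7, 6.8]
grip_width: 0.0128
```

```bash
python3 s.py
```

```text
t 14.85 yaw 1.8777 Mz -0.195 F [-3.8 -7.7  6.8] xy [520.7   4.1  89.9] q6 -120.0 w 0.0128 e6 0.214
```

>>> carry_out(
  motion=[
    [[0,0,0,0.03,0,0,1.0],[0,0,0,0.06,0,0,1.0],[0,0,0,0.06,0,0,1.0]],
  ],
)

```text
time_s: 15.1
position: [0.5206, 0.0042, 0.0899]
tool_rot: [[-0.0, -0.244, 0.97], [-0.003, 0.97, 0.244], [-1.0, -0.003, -0.001]]
ft_force: [-4.1, -6.3, 6.9]
grip_width: 0.0126
```

```bash
python3 s.py
```

```text
t 15.10 yaw 1.8172 Mz -0.384 F [-4.1 -6.3  6.9] xy [520.6   4.2  89.9] q6 -116.5 w 0.0126 e6 0.044
```

>>> carry_out(
  motion=[
    [[0,0,0,0.03,0,0,1.0],[0,0,0,0.06,0,0,1.0],[0,0,0,0.06,0,0,1.0]],
  ],
)

```text
time_s: 15.35
position: [0.5206, 0.0043, 0.0899]
tool_rot: [[-0.0, -0.186, 0.983], [-0.003, 0.983, 0.186], [-1.0, -0.003, -0.001]]
ft_force: [-3.5, -6.0, 6.2]
grip_width: 0.0129
```

```bash
python3 s.py
```

```text
t 15.35 yaw 1.7576 Mz -0.067 F [-3.5 -6.   6.2] xy [520.6   4.3  89.9] q6 -113.1 w 0.0129 e6 0.320
```

>>> carry_out(
  motion=[
    [[0,0,0,0.03,0,0,1.0],[0,0,0,0.06,0,0,1.0],[0,0,0,0.06,0,0,1.0]],
  ],
)

```text
time_s: 15.6
position: [0.5206, 0.0044, 0.0899]
tool_rot: [[-0.001, -0.127, 0.992], [-0.003, 0.992, 0.127], [-1.0, -0.003, -0.001]]
ft_force: [-3.7, -6.1, 7.4]
grip_width: 0.0127
```

```bash
python3 s.py
```

```text
t 15.60 yaw 1.6985 Mz 0.203 F [-3.7 -6.1  7.4] xy [520.6   4.4  89.9] q6 -109.7 w 0.0127 e6 0.645
```

>>> carry_out(
  motion=[
    [[0,0,0,0.03,0,0,1.0],[0,0,0,0.06,0,0,1.0],[0,0,0,0.06,0,0,1.0]],
  ],
)

```text
time_s: 15.85
position: [0.5206, 0.0044, 0.0899]
tool_rot: [[-0.001, -0.068, 0.998], [-0.003, 0.998, 0.068], [-1.0, -0.003, -0.001]]
ft_force: [-3.8, -5.6, 7.2]
grip_width: 0.0129
```

```bash
python3 s.py
```

```text
t 15.85 yaw 1.6386 Mz 0.198 F [-3.8 -5.6  7.2] xy [520.6   4.4  89.9] q6 -106.3 w 0.0129 e6 0.617
```

>>> carry_out(
  motion=[
    [[0,0,0,0.03,0,0,1.0],[0,0,0,0.06,0,0,1.0],[0,0,0,0.06,0,0,1.0]],
  ],
)

```text
time_s: 16.1
position: [0.5206, 0.0046, 0.0899]
tool_rot: [[-0.001, -0.007, 1.0], [-0.002, 1.0, 0.007], [-1.0, -0.002, -0.001]]
ft_force: [-2.5, -5.3, 8.2]
grip_width: 0.0127
```

```bash
python3 s.py
```

```text
t 16.10 yaw 1.5782 Mz 0.031 F [-2.5 -5.3  8.2] xy [520.6   4.6  89.9] q6 -102.8 w 0.0127 e6 0.428
```

>>> carry_out(
  motion=[
    [[0,0,0,0.03,0,0,1.0],[0,0,0,0.06,0,0,1.0],[0,0,0,0.06,0,0,1.0]],
  ],
)

```text
time_s: 16.35
position: [0.5205, 0.0047, 0.0899]
tool_rot: [[-0.001, 0.053, 0.999], [-0.002, 0.999, -0.053], [-1.0, -0.002, -0.0]]
ft_force: [-3.9, -3.2, 8.5]
grip_width: 0.0127
```

```bash
python3 s.py
```

```text
t 16.35 yaw 1.5177 Mz -0.218 F [-3.9 -3.2  8.5] xy [520.5   4.7  89.9] q6 -99.4 w 0.0127 e6 0.218
```

>>> carry_out(
  motion=[
    [[0,0,0,0.03,0,0,1.0],[0,0,0,0.06,0,0,1.0],[0,0,0,0.06,0,0,1.0]],
  ],
)

```text
time_s: 16.6
position: [0.5205, 0.0048, 0.0899]
tool_rot: [[-0.0, 0.113, 0.994], [-0.002, 0.994, -0.113], [-1.0, -0.002, -0.0]]
ft_force: [-4.3, -4.4, 6.8]
grip_width: 0.0128
```

```bash
python3 s.py
```

```text
t 16.60 yaw 1.4573 Mz -0.410 F [-4.3 -4.4  6.8] xy [520.5   4.8  89.9] q6 -95.9 w 0.0128 e6 0.045
```

>>> carry_out(
  motion=[
    [[0,0,0,0.03,0,0,1.0],[0,0,0,0.06,0,0,1.0],[0,0,0,0.06,0,0,1.0]],
  ],
)

```text
time_s: 16.85
position: [0.5206, 0.0049, 0.0899]
tool_rot: [[-0.0, 0.172, 0.985], [-0.002, 0.985, -0.172], [-1.0, -0.002, -0.0]]
ft_force: [-3.3, -4.0, 7.4]
grip_width: 0.0125
```

```bash
python3 s.py
```

```text
t 16.85 yaw 1.3976 Mz -0.070 F [-3.3 -4.   7.4] xy [520.6   4.9  89.9] q6 -92.5 w 0.0125 e6 0.314
```

>>> carry_out(
  motion=[
    [[0,0,0,0.03,0,0,1.0],[0,0,0,0.06,0,0,1.0],[0,0,0,0.06,0,0,1.0]],
  ],
)

```text
time_s: 17.1
position: [0.5206, 0.005, 0.0899]
tool_rot: [[-0.0, 0.23, 0.973], [-0.002, 0.973, -0.23], [-1.0, -0.002, -0.0]]
ft_force: [-1.6, -1.6, 7.1]
grip_width: 0.0127
```

```bash
python3 s.py
```

```text
t 17.10 yaw 1.3386 Mz 0.294 F [-1.6 -1.6  7.1] xy [520.6   5.   89.9] q6 -89.1 w 0.0127 e6 0.704
```

>>> carry_out(
  motion=[
    [[0,0,0,0.03,0,0,1.0],[0,0,0,0.06,0,0,1.0],[0,0,0,0.06,0,0,1.0]],
  ],
)

```text
time_s: 17.35
position: [0.5206, 0.005, 0.0899]
tool_rot: [[-0.0, 0.288, 0.958], [-0.002, 0.958, -0.288], [-1.0, -0.002, 0.0]]
ft_force: [-3.0, -1.9, 7.4]
grip_width: 0.0123
```

```bash
python3 s.py
```

```text
t 17.35 yaw 1.2785 Mz 0.238 F [-3.  -1.9  7.4] xy [520.6   5.   89.9] q6 -85.6 w 0.0123 e6 0.595
```

>>> carry_out(
  motion=[
    [[0,0,0,0.03,0,0,1.0],[0,0,0,0.06,0,0,1.0],[0,0,0,0.06,0,0,1.0]],
  ],
)

```text
time_s: 17.6
position: [0.5206, 0.0052, 0.0899]
tool_rot: [[-0.0, 0.345, 0.938], [-0.001, 0.938, -0.345], [-1.0, -0.001, 0.0]]
ft_force: [-2.9, -1.2, 7.3]
grip_width: 0.0124
```

```bash
python3 s.py
```

```text
t 17.60 yaw 1.2180 Mz 0.003 F [-2.9 -1.2  7.3] xy [520.6   5.2  89.9] q6 -82.2 w 0.0124 e6 0.399
```

>>> carry_out(
  motion=[
    [[0,0,0,0.03,0,0,1.0],[0,0,0,0.06,0,0,1.0],[0,0,0,0.06,0,0,1.0]],
  ],
)

```text
time_s: 17.85
position: [0.5207, 0.0053, 0.0899]
tool_rot: [[-0.0, 0.402, 0.916], [-0.001, 0.916, -0.402], [-1.0, -0.001, 0.0]]
ft_force: [-2.6, -0.8, 7.1]
grip_width: 0.0125
```

```bash
python3 s.py
```

```text
t 17.85 yaw 1.1576 Mz -0.182 F [-2.6 -0.8  7.1] xy [520.7   5.3  89.9] q6 -78.7 w 0.0125 e6 0.189
```

>>> carry_out(
  motion=[
    [[0,0,0,0.03,0,0,1.0],[0,0,0,0.06,0,0,1.0],[0,0,0,0.06,0,0,1.0]],
  ],
)

```text
time_s: 18.1
position: [0.5207, 0.0054, 0.0899]
tool_rot: [[-0.0, 0.456, 0.89], [-0.001, 0.89, -0.456], [-1.0, -0.001, 0.0]]
ft_force: [-2.2, -1.3, 7.0]
grip_width: 0.0123
```

```bash
python3 s.py
```

```text
t 18.10 yaw 1.0971 Mz -0.347 F [-2.2 -1.3  7. ] xy [520.7   5.4  89.9] q6 -75.3 w 0.0123 e6 0.025
```

>>> carry_out(
  motion=[
    [[0,0,0,0.03,0,0,1.0],[0,0,0,0.06,0,0,1.0],[0,0,0,0.06,0,0,1.0],[0,0,0,0.06,0,0,1.0]],
  ],
)

```text
time_s: 18.43
position: [0.5207, 0.0054, 0.0899]
tool_rot: [[0.0, 0.507, 0.862], [-0.001, 0.862, -0.507], [-1.0, -0.0, 0.0]]
ft_force: [-0.9, -0.1, 6.1]
grip_width: 0.0126
```

```bash
python3 s.py
```

```text
t 18.43 yaw 1.0391 Mz 0.008 F [-0.9 -0.1  6.1] xy [520.7   5.4  89.9] q6 -71.9 w 0.0126 e6 0.053
```

Three clicks are counted and torque is zero in the third notch. Releasing and lifting.

>>> carry_out(
  motion=[
    [[0,0,0,0,0,0,1.4],[0,0,0,0,0,0,2.5],[0,0,0,0,0,0,4],[0,0,0,0,0,0,5],[0,0,0,0,0,0,5]],
  ],
  grip_force=20,
)

```text
time_s: 18.85
position: [0.5207, 0.0056, 0.0892]
tool_rot: [[-0.0, 0.507, 0.862], [0.0, 0.862, -0.507], [-1.0, -0.0, -0.0]]
ft_force: [0.7, -0.1, 0.2]
grip_width: 0.0502
```

>>> carry_out(
  motion=[
    [[-1,0,0,0,0,0,5],[-3,0,0,0,0,0,5],[-6,0,0,0,0,0,5],[-9.5,0,0,0,0,0,5],[-13,0,0,0,0,0,5]],
  ],
)

```text
time_s: 19.27
position: [0.5204, 0.0057, 0.2206]
tool_rot: [[-0.001, 0.507, 0.862], [0.0, 0.862, -0.507], [-1.0, -0.0, -0.001]]
ft_force: [1.4, -0.0, -0.9]
grip_width: 0.0502
```

>>> carry_out(
  motion=[
    [[0,0,0,0,0,0,3],[0,0,0,0,0,0,1],[0,0,0,0,0,0,0],[0,0,0,0,0,0,0]],
  ],
)

```text
time_s: 19.6
position: [0.5203, 0.0057, 0.218]
tool_rot: [[-0.003, 0.507, 0.862], [0.001, 0.862, -0.507], [-1.0, -0.001, -0.003]]
ft_force: [0.2, -0.6, -0.6]
grip_width: 0.0019
```

```bash
python3 -c "
from h import *
import cv2
w=cam('wrist')
im=w[0]['image'][:,:,::-1].copy()
p=np.load('pose.npy')
c,s=np.cos(p[2]),np.sin(p[2])
def W(l): l=np.array(l,float);return np.c_[p[0]+c*l[:,0]-s*l[:,1],p[1]+s*l[:,0]+c*l[:,1],l[:,2]]
d=[.521,.0053];a=1.035-np.pi/2
print('mark pred',proj(w,[[d[0]-.022*np.cos(a),d[1]-.022*np.sin(a),.106],[d[0],d[1],.106]]).round(1).tolist())
pad=W([[.05,-.13,.145]])[0];print('pad',pad,proj(w,[pad]))
t=cam('top')[0]['image'][190:275,282:402,::-1]
sc=cam('scene')[0]['image'][225:345,235:385,::-1]
o=np.zeros((600,800,3),np.uint8)
o[:300,:400]=cv2.resize(t,(400,300));o[:300,400:]=cv2.resize(sc,(400,300)); o[300:,:400]=cv2.resize(im,(400,300));
cv2.imwrite('pics/m3.png',o)
to(pad[0],pad[1],.2,1.039)"
```

```text
mark pred [[322.0, 212.8], [321.8, 248.9]]
pad [ 0.5581519  -0.19212554  0.145     ] [[ 69.37380538 478.47736568]]
t 19.75 pos [0.5205 0.0057 0.2183] yang 1.039 q6 -71.9 w 0.0 F [ 0.65 -0.3   0.23] M [-0.016  0.009 -0.043]
shift [  1.81 -15.14  13.28] turn [-0.     -0.002   0.0007]
```

View pics/m3.png

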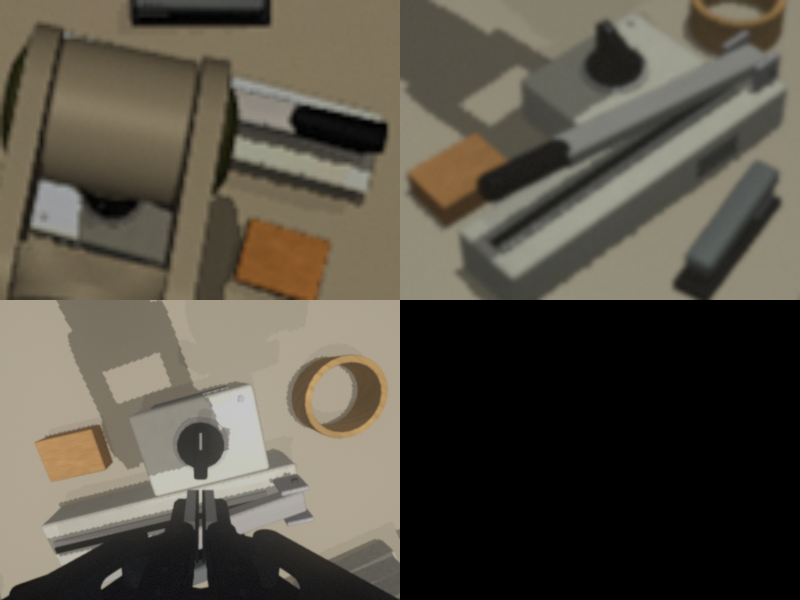

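The composite shows the bar upright along the fingers in the wrist crop, with the mark near (200,440), so the dial stayed in its notch at about yaw 1.035. The sealing arm is at rest, and the tape roll, carton and stapler are undisturbed. Next I move above the handle with shut fingers.

>>> carry_out(
  motion=[
    [[0,-2.85,2.55,-0.053,0,0,0],[0,-5.7,5.1,-0.107,0,0,0],[0,-8.55,7.65,-0.16,0,0,0],[0.5,-11.4,10.2,-0.214,0,0,0],[1.8,-14.25,12.76,-0.267,0,0,0]],
  ],
)

```text
time_s: 20.17
position: [0.5591, -0.184, 0.202]
tool_rot: [[0.002, 0.259, 0.966], [-0.001, 0.966, -0.259], [-1.0, -0.001, 0.002]]
ft_force: [0.5, 1.1, -0.4]
grip_width: 0.0004
```

>>> carry_out(
  motion=[
    [[0,0,0,0,0,0,0],[0,0,0,0,0,0,0],[0,0,0,0,0,0,0]],
  ],
)

```text
time_s: 20.42
position: [0.5584, -0.1815, 0.2009]
tool_rot: [[-0.001, 0.262, 0.965], [0.001, 0.965, -0.262], [-1.0, 0.001, -0.001]]
ft_force: [-0.5, 0.4, -0.5]
grip_width: -0.0
```

```bash
python3 -c "
from h import *
import cv2
t=cam('top')[0]['image'][190:275,282:402,::-1]
sc=cam('scene')[0]['image'][205:345,225:385,::-1]
w=cam('wrist')[0]['image'][:,:,::-1]
o=np.zeros((600,800,3),np.uint8)
o[:300,:400]=cv2.resize(t,(400,300));o[:300,400:]=cv2.resize(w,(400,300));o[300:,:400]=cv2.resize(sc,(400,300))
cv2.imwrite('pics/m4.png',o)
to(.5582,-.1818,.165,1.306)"
```

```text
t 20.57 pos [ 0.5586 -0.1807  0.2018] yang 1.307 q6 -104.4 w 0.0002 F [ 0.6  -0.43 -0.36] M [0.038 0.046 0.011]
shift [ 3.68 -0.12 -0.01] turn [ 0.0013  0.0006 -0.    ]
```

View pics/m4.png

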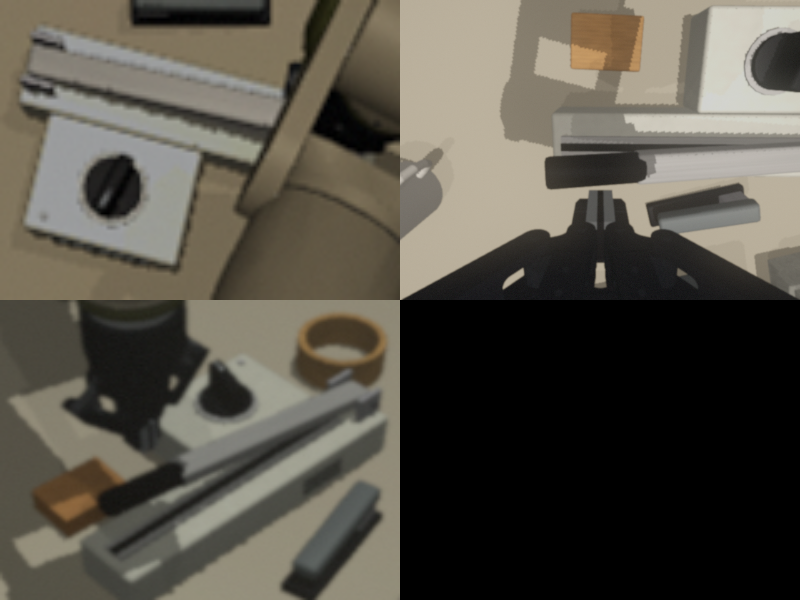

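The wrist crop shows the handle at x 545–642, y 153–187, with the fingertips level with its middle along its length. I'm checking the offset across it.

```bash
python3 -c "
from h import *
w=cam('wrist');d,f=w;R=np.array(d['R']);C=-R.T@np.array(d['t'])
for px,z in(((310,272),.132),((232,276),.14),((387,266),.12)):
  r=R.T@np.array([(px[0]-d['cx'])/f,(px[1]-d['cy'])/f,1]); print((C+r*(z-C[2])/r[2]).round(4))
to(.5582,-.1818,.165,1.306)"
```

```text
[ 0.5569 -0.1862  0.132 ]
[ 0.5463 -0.2221  0.14  ]
[ 0.5686 -0.1474  0.12  ]
t 20.62 pos [ 0.5586 -0.1808  0.2019] yang 1.307 q6 -104.4 w 0.0001 F [ 1.03  0.59 -0.97] M [ 0.02  -0.001 -0.026]
shift [ 3.69 -0.11 -0.02] turn [0.0014 0.0007 0.0001]
```

>>> carry_out(
  motion=[
    [[2,0,0,0,0,0,0],[3.5,0,0,0,0,0,0],[4.2,0,0,0,0,0,0],[4.8,0,0,0,0,0,0]],
  ],
)

```text
time_s: 20.95
position: [0.5584, -0.1813, 0.1532]
tool_rot: [[-0.001, 0.261, 0.965], [-0.0, 0.965, -0.261], [-1.0, -0.0, -0.0]]
ft_force: [-2.3, -0.4, 5.2]
grip_width: -0.0001
```

>>> carry_out(
  motion=[
    [[0.7,-0.1,0,0,0,0,0],[1.4,-0.2,0,0,0,0,0],[2.1,-0.35,0,0,0,0,0],[2.8,-0.5,0,0,0,0,0]],
  ],
)

```text
time_s: 21.28
position: [0.5574, -0.1865, 0.1263]
tool_rot: [[0.001, 0.261, 0.965], [-0.0, 0.965, -0.261], [-1.0, -0.0, 0.001]]
ft_force: [-1.7, 4.2, 6.0]
grip_width: -0.0001
```

>>> carry_out(
  motion=[
    [[0.7,-0.1,0,0,0,0,0],[1.3,-0.2,0,0,0,0,0],[1.8,-0.25,0,0,0,0,0],[1.8,-0.25,0,0,0,0,0]],
  ],
)

```text
time_s: 21.62
position: [0.5569, -0.1884, 0.1078]
tool_rot: [[0.001, 0.261, 0.965], [0.001, 0.965, -0.261], [-1.0, 0.001, 0.001]]
ft_force: [-2.5, 4.5, 8.1]
grip_width: -0.0001
```

```bash
python3 s.py
```

```text
t 21.62 yaw 1.3064 Mz 0.037 F [-2.5  4.5  8.1] xy [ 556.9 -188.4  107.8] q6 -105.1 w -0.0001 e6 -0.015
```

>>> carry_out(
  motion=[
    [[0.3,0,0,0,0,0,0],[0.5,0,0,0,0,0,0],[0.5,0,0,0,0,0,0]],
  ],
)

```text
time_s: 21.87
position: [0.5568, -0.1887, 0.1034]
tool_rot: [[0.001, 0.261, 0.965], [-0.0, 0.965, -0.261], [-1.0, 0.0, 0.001]]
ft_force: [-2.7, 3.5, 8.1]
grip_width: 0.0002
```

>>> carry_out(
  motion=[
    [[0.15,0,0,0,0,0,0],[0.15,0,0,0,0,0,0]],
  ],
)

```text
time_s: 22.03
position: [0.5569, -0.1888, 0.1021]
tool_rot: [[0.001, 0.261, 0.965], [-0.0, 0.965, -0.261], [-1.0, 0.0, 0.001]]
ft_force: [-2.9, 2.1, 8.4]
grip_width: 0.0003
```

```bash
python3 s.py
```

```text
t 22.03 yaw 1.3064 Mz 0.018 F [-2.9  2.1  8.4] xy [ 556.9 -188.8  102.1] q6 -105.1 w 0.0003 e6 0.002
```

>>> carry_out(
  motion=[
    [[0.1,0,0,0,0,0,0],[0.1,0,0,0,0,0,0]],
  ],
)

```text
time_s: 22.2
position: [0.5569, -0.1888, 0.1017]
tool_rot: [[0.002, 0.261, 0.965], [-0.001, 0.965, -0.261], [-1.0, -0.0, 0.002]]
ft_force: [-4.6, 3.3, 11.9]
grip_width: 0.0
```

>>> carry_out(
  motion=[
    [[0.1,0,0,0,0,0,0],[0.1,0,0,0,0,0,0]],
  ],
)

```text
time_s: 22.37
position: [0.5569, -0.1889, 0.1013]
tool_rot: [[0.002, 0.261, 0.965], [-0.001, 0.965, -0.261], [-1.0, -0.0, 0.002]]
ft_force: [-6.6, 3.3, 16.4]
grip_width: -0.0005
```

The arm has bottomed on the jaw: force is rising while z stays put. I'll add a little more and hold for about a second.

>>> carry_out(
  motion=[
    [[0.05,0,0,0,0,0,0],[0.05,0,0,0,0,0,0],[0.05,0,0,0,0,0,0],[0.05,0,0,0,0,0,0],[0.05,0,0,0,0,0,0]],
  ],
)

```text
time_s: 22.78
position: [0.5569, -0.1888, 0.1012]
tool_rot: [[0.002, 0.261, 0.965], [-0.001, 0.965, -0.261], [-1.0, -0.0, 0.003]]
ft_force: [-6.5, 4.7, 18.7]
grip_width: 0.0003
```

>>> carry_out(
  motion=[
    [[0,0,0,0,0,0,0],[0,0,0,0,0,0,0],[0,0,0,0,0,0,0],[0,0,0,0,0,0,0],[0,0,0,0,0,0,0]],
  ],
)

```text
time_s: 23.2
position: [0.5569, -0.1888, 0.1012]
tool_rot: [[0.002, 0.261, 0.965], [-0.001, 0.965, -0.261], [-1.0, -0.0, 0.003]]
ft_force: [-6.5, 4.7, 18.8]
grip_width: 0.0
```

>>> carry_out(
  motion=[
    [[0,0,0,0,0,0,0],[0,0,0,0,0,0,0]],
  ],
)

```text
time_s: 23.37
position: [0.5569, -0.1888, 0.1012]
tool_rot: [[0.002, 0.261, 0.965], [-0.001, 0.965, -0.261], [-1.0, -0.0, 0.003]]
ft_force: [-7.1, 4.3, 18.9]
grip_width: -0.0002
```

>>> carry_out(
  motion=[
    [[-1.2,0.1,0,0,0,0,0],[-2.6,0.3,0,0,0,0,0],[-4,0.5,0,0,0,0,0],[-5.4,0.7,0,0,0,0,0],[-8,0.8,0,0,0,0,0]],
  ],
)

```text
time_s: 23.78
position: [0.5583, -0.1806, 0.1781]
tool_rot: [[-0.002, 0.261, 0.965], [0.002, 0.965, -0.261], [-1.0, 0.001, -0.002]]
ft_force: [0.2, -0.4, -0.4]
grip_width: 0.0001
```

>>> carry_out(
  motion=[
    [[-3,0,-3,0,0,0,0],[-6,0,-6,0,0,0,0],[-6,0,-9,0,0,0,0],[-6,0,-12,0,0,0,0],[-6,0,-15,0,0,0,0]],
  ],
)

```text
time_s: 24.2
position: [0.4128, -0.1416, 0.2392]
tool_rot: [[0.002, 0.261, 0.965], [-0.001, 0.965, -0.261], [-1.0, -0.001, 0.002]]
ft_force: [1.0, -1.0, -0.3]
grip_width: -0.0003
```

>>> carry_out(
  motion=[
    [[0,-3,-2,0,0,0,0],[0,-6,-4,0,0,0,0],[0,-9,-6,0,0,0,0],[0,-9,-6,0,0,0,0],[0,-9,-6,0,0,0,0]],
  ],
)

```text
time_s: 24.62
position: [0.3318, -0.2143, 0.239]
tool_rot: [[0.001, 0.265, 0.964], [-0.001, 0.964, -0.265], [-1.0, -0.001, 0.002]]
ft_force: [0.4, 0.1, 0.3]
grip_width: -0.0001
```

```bash
python3 s.py; python3 -c "
from h import *
import cv2
t=cam('top')[0]['image'][190:275,282:402,::-1]
sc=cam('scene')[0]['image'][205:345,225:385,::-1]
o=np.zeros((600,800,3),np.uint8)
o[:,:400][:300]=cv2.resize(t,(400,300));o[:300,400:]=cv2.resize(sc,(400,300));o[300:,:400]=cv2.resize(cam('wrist')[0]['image'][:,:,::-1],(400,300));o[300:,400:]=cv2.resize(cam('top')[0]['image'][:,:,::-1],(400,300))
cv2.imwrite('pics/m5.png',o)"
```

```text
t 24.62 yaw 1.3024 Mz 0.058 F [0.4 0.1 0.3] xy [ 331.8 -214.3  239. ] q6 -124.8 w -0.0001 e6 -0.253
```

View pics/m5.png

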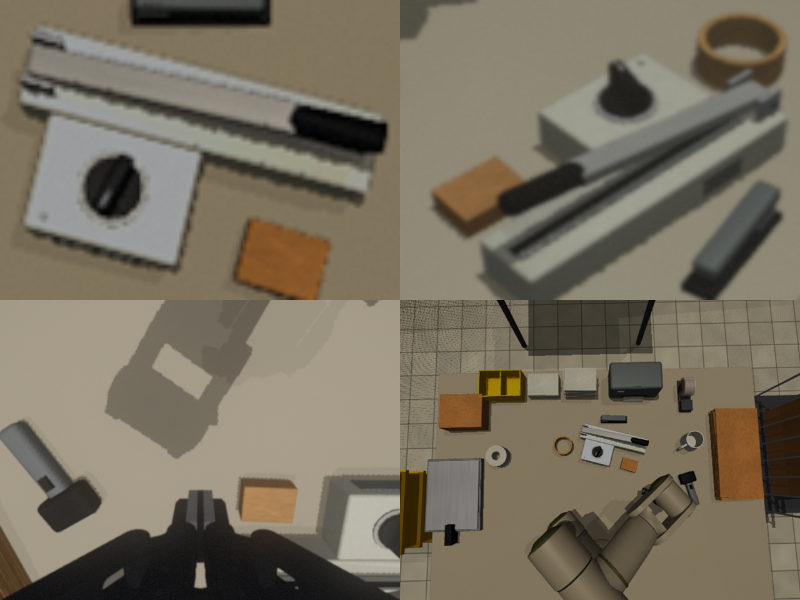

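The final view shows the arm sprung back up, with the handle at (340,130) in the top crop. The dial bar is unchanged, from (103,212) to (125,160), nothing else has moved, and the gripper is clear. Handing in after a short settle.

>>> carry_out(
  motion=[
    [[0,0,0,0,0,0,0],[0,0,0,0,0,0,0],[0,0,0,0,0,0,0]],
  ],
)

```text
time_s: 25.07
position: [0.3328, -0.2129, 0.2383]
tool_rot: [[-0.0, 0.261, 0.965], [0.0, 0.965, -0.261], [-1.0, 0.0, -0.0]]
ft_force: [-0.1, -0.3, -0.6]
grip_width: 0.0003
```

```bash
python3 -c "
from rig import env
env.close_job()"
```

```text
the job is handed in; nothing more can be done
```

The job is done and handed in at 25 s of the 70 s allowed.

- **Dial:** I turned it anticlockwise over four bumps to the stop, where torque climbed steadily to 0.77 N m, well under the 1.8 that forces it. I then turned it clockwise over exactly three bumps by feel and let go with zero torque in the third notch. Pictures after release and at the end show the bar still there.
- **Sealing arm:** I pressed the handle until it bottomed, with the force rising to about 19 N while the height stayed put. It was held there for about 1.2 s, and the last picture shows it sprung back up.
- **Everything else:** In the final pictures nothing else has moved. The gripper is clear, with the force reading near zero.

The first fit of the sealer's pose was 2–3 mm off. I corrected it from the wrist camera before gripping. Side force on the dial reached about 11 N at the stop, probably because the grip was slightly off the dial's axis, and it fell away on the return. No check failed.

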